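Sweep the roofing offcuts into the scrap tray

TASK

Clear the model maker's cutting mat: with the fingertips, sweep the three flat brown offcuts along the mat into the open-fronted metal tray at its edge, so that each ends up well inside, clear of the mouth. Do not pick anything up, and leave the standing chimney, the tweezers, the dropper bottle and the knife where they are.

Things in the scene. Friction and masses are not known exactly. Their poses are not given: they have to be found in the camera images.
- mat: the green cutting mat with a pale grid, fixed to the bench, 300 (its x) x 400 (its y) mm, its top 4 mm above the bench. Origin at the centre of its underside. The scrap tray stands against its +y edge.
- tray: bare metal scrap tray, fixed to the bench against the +y edge of the mat: three walls (3 mm thick, 25 mm high) and an open side, the mouth, along the mat. Origin at bench height, mid-mouth; x runs along the mouth, +y leads into the tray (parallel to the mat's y). Inside x from -125 to 125 mm, y from 0 to 117 mm; its floor is 2 mm above the bench, so an offcut drops 2 mm off the mat.
- offcut1: a flat brown offcut of roofing strip, loose on the cutting mat, 40 (its x) x 24 (its y) x 10 mm high, 10 to 21 g; one of three alike. Origin at the centre of its underside, z up.
- offcut2: a flat brown offcut of roofing strip, loose on the cutting mat, 40 (its x) x 24 (its y) x 10 mm high, 10 to 21 g; one of three alike. Origin at the centre of its underside, z up.
- offcut3: a flat brown offcut of roofing strip, loose on the cutting mat, 40 (its x) x 24 (its y) x 10 mm high, 10 to 21 g; one of three alike. Origin at the centre of its underside, z up.
- chimney: finished model chimney, same brown, standing loose on the mat in a row with the offcuts: 24 x 24 mm shaft, 30 x 30 mm cap, 45 mm high (stub pots to 53 mm), 60 g. Origin at the centre of its underside. It and the offcuts are about 55 mm apart along the mat's x, in any order, so each offcut has a clear lane along +y to the tray. Leave it standing where it is.
- tweezers: dark steel tweezers lying across the mat near its end away from the tray, 133 mm long along their x, about 20 mm wide, 6 mm high. Origin at the middle, underside. Leave where they are.
- dropper: small black dropper bottle standing on the mat near its end away from the tray, 26 mm across, 46 mm high. Origin at the centre of its underside. Leave where it is.
- knife: black craft knife with a yellow tail and a short steel nose, lying along the mat's -x edge, 185 mm along its y (from -100 to 85), 22 mm wide, 18 mm high. Origin on its underside. Leave where it is.

How it is judged (in metres and radians):
At the end, for the whole second after the job is handed in: All three offcuts lie at rest in the tray, each centre at least 18 mm past the mouth and between the walls; chimney and dropper bottle upright, and they, the tweezers and the knife within 12 mm of where they started (y of offcut1 in the frame of tray between 0.018 and 0.117 m and x of offcut1 in the frame of tray between -0.125 and 0.125 m and height (world z) of each of offcut1, offcut2, offcut3 below 0.014 m and linear speed of each of offcut1, offcut2, offcut3 below 0.02 m/s and y of offcut2 in the frame of tray between 0.018 and 0.117 m and x of offcut2 in the frame of tray between -0.125 and 0.125 m and y of offcut3 in the frame of tray between 0.018 and 0.117 m and x of offcut3 in the frame of tray between -0.125 and 0.125 m and distance of each of chimney, tweezers, dropper, knife from where it was at the start of the episode below 0.012 m and angle between each of chimney, dropper's own z axis and vertical below 0.15 rad); the robot touches nothing.
It fails at once if an offcut is lifted (more than about 18 mm off the mat) instead of being swept (height (world z) of any of offcut1, offcut2, offcut3 above 0.022 m).
It fails at once if the chimney, tweezers, dropper bottle or knife is shifted by more than 12 mm or knocked over (distance of any of chimney, tweezers, dropper, knife from where it was at the start of the episode above 0.012 m or angle between any of chimney, dropper's own z axis and vertical above 0.3 rad).
It also fails if it takes over 64 s, if anything falls off the work surface, if the arm or the gripper's body presses on something with over 40 N, if the wrist force passes 120 N, or if a joint passes its speed limit or range.

ROBOT

A 7-joint arm with a two-finger parallel gripper is mounted at the origin on the work surface. World frame = base frame: x ahead of the robot, y to its left, z up, the work surface at z = 0. Lengths are in mm, angles in rad, forces in N, time in s.
With the tool pointing down it reaches from about 425 to 875 mm from the base axis. Payload 9.9 kg.
Tool frame: the origin (TCP) lies at the very end of the fingers, on their centre line; the grasp point (between the pads) lies 19 mm behind it (env.grasp_offset is the distance from the TCP to the grasp point, in mm); x points along the fingers, z is the direction in which the jaws open and shut, and the axes are right-handed (so a half turn about x gives the same grasp; the last joint's range is limited). The gripper opens to 85 mm and grips with 20 to 120 N. Pads are 22 mm wide; open, the fingers measure 114 mm over their backs; the gripper's body (76 mm by 85 mm) begins 54 mm behind the grasp point. The pads swing forward as they close: fully open they stand 13 mm farther back than shut.
Start: joints at [-1.33, 0.576, 0.025, 1.437, -0.015, 1.129, -0.057], TCP at [215.398, 639.713, 231.289] pointing down, gripper open.
Joint ranges: [-2.76, 2.76], [-0.34, 2.15], [-1.52, 1.57], [0.19, 2.46], [-1.09, 4.23], [0.17, 1.99], [-2.82, 2.82]. Speed limits (rad/s): [2.22, 2.22, 3.01, 3.01, 3.14, 3.14, 3.14].

INTERFACE

Orientations are given as a unit quaternion [x, y, z, w].
In Python, from bench import env gives the robot as it stands.
- The arm moves only by the tool play_rows, never from a script. Its argument "plan" is a list of rows, each a list of 3 entries, a list of its own where there are three numbers: the finger opening in cm, from 0 to 8.54, then the shift along the world's x, y, z in cm, then the turn about the world's z in degrees. In form: [[grip, [dx, dy, dz], twist], ...]. A call has 1 to 12 rows; each row is the pose to reach, as a shift and turn from the pose measured when the call began; what a row does not reach only later rows make up. A row lasts 1/10 s, in which the tool goes at most 50 mm and 8.59 degrees, less where a joint would pass 70% of its speed; a pose out of reach is approached as far as the arm can. A call with a gripper value outside its range is refused whole. The fingers move at their own pace and stop on an object; "squeeze" is the grip in N (left out, the last holds). Time passes only in rows, so rows that repeat a pose let the fingers close. It gives the time, the measured TCP pose, the force and the opening at its end, in the units of the state.
- env.get_state(): the state, without advancing time (a new reading comes with each control period).
- env.camera(name): name is "scene" or "top"; returns the picture (384x512x3 uint8, red, green, blue); there is no depth.
- env.camera_info(name): a dict with "fx", "fy", "cx", "cy" (pixels), "xyz" and "attitude" of the camera in the world. Camera axes: x right, y up, looking along -z (the intrinsics and any distortion apply to the point x, -y, -z); pixel columns grow to the right and rows downward; lengths in mm; the calibration is good to about 2 mm. A picture is of the moment at which its call begins. camera_info takes no time and is no camera call.
- env.sign_off(): hands the job in, once; it reports no verdict.
The state is a dict: "time": time; "qpos": joint angles; "joint_vel": joint speeds; "effort": joint torques, N m; "position": TCP position; "orientation": TCP orientation; "contact_force": force on the tool from outside, world axes, zero at the start; "ft_torque": the same for the moment, N m; "opening": finger opening in mm.
Only numpy, scipy, OpenCV 4.12 (cv2) and the standard library are available. Lean on these libraries where they do the work, as an engineer would, in place of code of your own. Each camera call takes 0.05 s, during which the arm holds its last target.

## Working session

There is one attempt and no reset: what is moved stays moved. The work goes in short steps, Python scripts to look and compute and a tool call to move; the robot and the scene stay as the last step left them, time stands still between calls to the robot, and variables do not carry over. Pictures are saved under pics/ and viewed, and the job is handed in when it is done.

Besides the shell and the picture viewer there is one more tool, called after ">>>" as name(argument=value, ...) on one line, values as JSON. play_rows: Moves the arm, as the interface text tells. Its arguments: {"type":"object","properties":{"plan":{"type":"array","items":{"type":"array"}},"squeeze":{"type":"number"}},"required":["plan"]}

```bash
mkdir -p pics; python3 - <<'E'
from bench import env
import cv2
for n in("scene","top"):
    im=env.camera(n); cv2.imwrite(f"pics/{n}0.png",im[:,:,::-1]); print(n,env.camera_info(n))
s=env.get_state();print(s)
E
```

```text
scene {'fx': 464.4630539167438, 'fy': 464.4630539167438, 'cx': 254.53985682782618, 'cy': 194.2698611935968, 'xyz': array([1056.38289986, -381.69397183,  550.89747031]), 'attitude': array([0.37081704, 0.19869627, 0.44139063, 0.79258364])}
top {'fx': 416.75723712478884, 'fy': 416.75723712478884, 'cx': 254.23746486223408, 'cy': 191.9134784162603, 'xyz': array([428.10200273, -42.61516989, 759.92293053]), 'attitude': array([-0.0572467 ,  0.06147418,  0.70616497, -0.70304678])}
{'time': 0.1, 'qpos': array([-1.32980325,  0.57644529,  0.02484143,  1.43781527, -0.01498441,
        1.12896658, -0.05646922]), 'joint_vel': array([-0.00059486, -0.00251854,  0.00205475, -0.00168264, -0.00048738,
       -0.00147791, -0.00027922]), 'effort': array([ 6.40962870e-03, -7.67302608e+01,  2.25826308e+00, -2.86608964e+01,
        1.60214159e-02,  8.65235401e-03, -9.76428538e-07]), 'position': array([215.27060173, 639.34194867, 230.53366951]), 'orientation': array([-0.41292381,  0.5746457 ,  0.41227803,  0.57384935]), 'contact_force': array([-0.32378615, -0.07647885, -0.33582073]), 'ft_torque': array([-0.01767712,  0.01791423, -0.02130101]), 'opening': 85.41219840513929}
```

View pics/scene0.png

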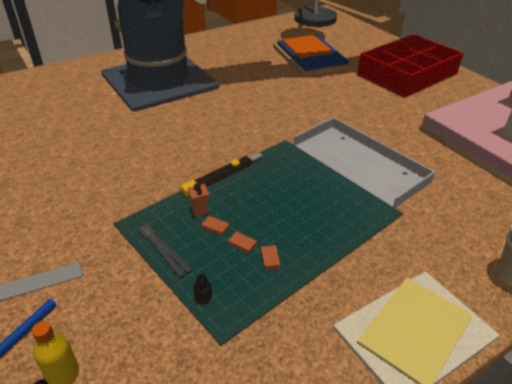

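View pics/top0.png

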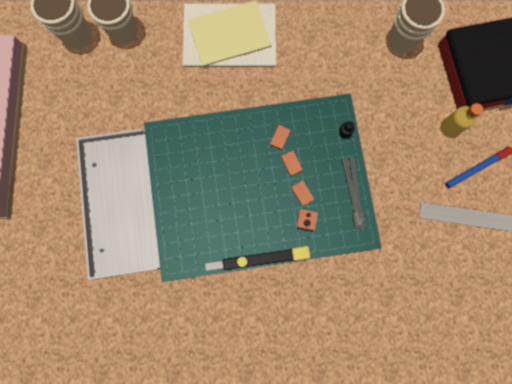

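The scene view shows the tray at the upper right of the mat and the chimney at (200,200) beside the knife, with the offcuts at (215,226), (242,242) and (271,257). In the top view the tray is at the left, the offcuts are at (280,137), (291,163) and (303,193), and the chimney is at (308,220). Next I'll measure their positions.

```bash
cat > h.py <<'E'
import numpy as np, cv2
from scipy.spatial.transform import Rotation as R
def ray(ci,u,v):
    d=np.array([(u-ci["cx"])/ci["fx"],-(v-ci["cy"])/ci["fy"],-1.0]); return R.from_quat(ci["attitude"]).apply(d)
def to_plane(ci,u,v,z):
    d=ray(ci,u,v);o=np.array(ci["xyz"]);return (o+d*(z-o[2])/d[2])[:2]
def proj(ci,P):
    p=R.from_quat(ci["attitude"]).inv().apply(np.array(P)-ci["xyz"]);return ci["cx"]+ci["fx"]*p[0]/-p[2], ci["cy"]+ci["fy"]*p[1]/p[2]
def blobs(im,lo,hi,amin):
    hsv=cv2.cvtColor(im,cv2.COLOR_RGB2HSV);m=cv2.inRange(hsv,lo,hi)
    m=cv2.morphologyEx(m,cv2.MORPH_CLOSE,np.ones((3,3)))
    c,_=cv2.findContours(m,cv2.RETR_EXTERNAL,cv2.CHAIN_APPROX_NONE)
    return [k for k in c if cv2.contourArea(k)>amin]
E
python3 - <<'E'
import cv2,numpy as np
from bench import env
from h import *
for n in("top","scene"):
    ci=env.camera_info(n); im=cv2.imread(f"pics/{n}0.png")[:,:,::-1].copy()
    hsv=cv2.cvtColor(im,cv2.COLOR_RGB2HSV)
    if n=="top": print(hsv[137,280],hsv[193,303],hsv[150,200],hsv[300,300])
    g=max(blobs(im,(70,80,30),(95,255,140),2000),key=cv2.contourArea)
    r=cv2.approxPolyDP(cv2.convexHull(g),8,True)[:,0]
    print(n,"mat",[(tuple(p),to_plane(ci,*p,4).round(1)) for p in r])
    mask=np.zeros(im.shape[:2],np.uint8);cv2.fillPoly(mask,[cv2.convexHull(g)],255)
    im2=im.copy();im2[mask==0]=0
    for c in blobs(im2,(0,120,120),(14,255,255),40):
        pts=np.array([to_plane(ci,u,v,14) for u,v in c[:,0]],np.float32)
        rr=cv2.minAreaRect(pts);print(n,"off",c[:,0].mean(0).round(),[np.round(x,1) for x in rr])
E
```

```text
[ 10 139 198] [ 10 138 199] [ 84  96 104] [ 14 109 185]
top mat [((np.int32(349), np.int32(95)), array([ 744.2, -230.1])), ((np.int32(379), np.int32(247)), array([ 454.8, -271.8])), ((np.int32(163), np.int32(280)), array([398.5, 115.2])), ((np.int32(146), np.int32(123)), array([689.3, 156.5]))]
top off [307. 220.] [array([ 503.8, -141.5]), array([31.2, 31.6]), np.float64(78.4)]
top off [302. 193.] [array([ 552.4, -134.7]), array([39.3, 24. ]), np.float64(30.5)]
top off [292. 163.] [array([ 608.6, -115.7]), array([40. , 24.9]), np.float64(26.6)]
top off [280. 137.] [array([658.5, -95.7]), array([23.7, 40.7]), np.float64(65.7)]
scene mat [((np.int32(400), np.int32(213)), array([687.7, 158.1])), ((np.int32(221), np.int32(343)), array([ 747.2, -232.1])), ((np.int32(116), np.int32(224)), array([ 457.1, -273.4])), ((np.int32(284), np.int32(142)), array([400.6, 111. ]))]
scene off [270. 256.] [array([659.1, -96.4]), array([23.1, 39.5]), np.float64(65.7)]
scene off [242. 241.] [array([ 608.9, -117. ]), array([40.3, 23.5]), np.float64(24.4)]
scene off [215. 224.] [array([ 552.6, -135.5]), array([39.6, 23.9]), np.float64(31.2)]
scene off [199. 192.] [array([ 461.4, -120.9]), array([32. , 31.7]), np.float64(80.4)]
```

```bash
cat >> h.py <<'E'
TH=np.radians(8.15); C0=np.array([572.5,-57.5]); EX=np.array([np.cos(TH),np.sin(TH)]); EY=np.array([-np.sin(TH),np.cos(TH)])
def w2m(p): p=np.array(p)-C0; return np.array([p@EX,p@EY])
def m2w(x,y): return C0+x*EX+y*EY
E
python3 - <<'E'
from bench import env
from h import *
s=env.get_state(); Rm=R.from_quat(s["orientation"]).as_matrix()
print("tool x",Rm[:,0].round(3),"jaw z",Rm[:,2].round(3),"jaw deg",np.degrees(np.arctan2(Rm[1,2],Rm[0,2])))
for k,p in dict(A=(658.7,-96),B=(608.7,-116.3),C=(552.5,-135)).items(): print(k,w2m(p).round(1))
ci=env.camera_info("top")
for n,u,v,z in [("chim",307.5,220,49),("drop base",346,133,10),("drop cap",350,128,48),("tw end1",349,157,7),("tw end2",360,228,7),("knife nose",207,266,8),("knife tail",309,253,15),("knife edge",285,250,15),("tray c1",78,138,27),("tray c2",88,277,27),("mouth1",146,131,27),("mouth2",160,270,27)]:
    p=to_plane(ci,u,v,z);print(n,p.round(),w2m(p).round(1))
E
```

```text
tool x [-0.    -0.001 -1.   ] jaw z [ 0.319  0.948 -0.001] jaw deg 71.3950238828112
A [ 79.9 -50.3]
B [ 27.5 -63.3]
C [-30.8 -73.9]
chim [ 500. -138.] [-83.6 -69.5]
drop base [ 667. -220.] [  70.1 -174. ]
drop cap [ 664. -218.] [  67.5 -172.1]
tw end1 [ 621. -224.] [  24.5 -171.9]
tw end2 [ 489. -238.] [-108.4 -167.2]
knife nose [423.  37.] [-135.   114.9]
knife tail [ 444. -144.] [-139.   -67.3]
knife edge [ 450. -101.] [-127.6  -26.1]
tray c1 [653. 273.] [126.7 315.6]
tray c2 [405. 239.] [-123.6  317.6]
mouth1 [666. 150.] [122. 192.]
mouth2 [416. 116.] [-130.  194.]
```

>>> play_rows(plan=[[1.5,[2,-3.5,0],-5],[1.5,[4,-7,0],-10],[1.5,[6,-10.5,0],-15],[1.5,[8,-14,0],-20],[1.5,[10,-17.3,0],-25],[1.5,[12,-21,0],-30],[1.5,[14,-24,0],-35],[1.5,[16,-28,0],-40],[1.5,[18,-31,0],-45],[1.5,[20,-35,0],-50],[1.5,[22,-38,0],-56],[1.5,[22,-38,0],-63]])

```text
time: 1.3
position: [437.9, 253.9, 230.8]
orientation: [-0.048, 0.706, 0.047, 0.705]
contact_force: [0.1, -0.1, 0.7]
opening: 15.0
```

```bash
python3 - <<'E'
from bench import env
from h import *
s=env.get_state(); Rm=R.from_quat(s["orientation"]).as_matrix()
print(s["time"],s["qpos"].round(3),s["position"].round(1),s["opening"],"jaw deg",np.degrees(np.arctan2(Rm[1,2],Rm[0,2])))
print("goal A",m2w(80,-92).round(1), (m2w(80,-92)-s["position"][:2]).round(1))
E
```

```text
1.3 [-0.893  0.346  0.376  1.884 -0.153  0.94  -0.312] [437.9 253.9 230.8] 14.964322240289691 jaw deg 7.704423233472406
goal A [ 664.7 -137.2] [ 226.8 -391.2]
```

>>> play_rows(plan=[[1.5,[2.3,-3.9,0],0.4],[1.5,[4.6,-7.8,0],0.4],[1.5,[6.9,-11.7,0],0.4],[1.5,[9.2,-15.6,0],0.4],[1.5,[11.5,-19.5,0],0.4],[1.5,[13.8,-23.4,0],0.4],[1.5,[16,-27.3,0],0.4],[1.5,[18.3,-31.2,0],0.4],[1.5,[20.5,-35.2,0],0.4],[1.5,[22.7,-39.1,-4],0.4],[1.5,[22.7,-39.1,-8],0.4],[1.5,[22.7,-39.1,-12],0.4]])

```text
time: 2.5
position: [664.7, -139.7, 108.5]
orientation: [-0.05, 0.706, 0.048, 0.705]
contact_force: [0.2, 1.3, -0.5]
opening: 15.0
```

```bash
python3 - <<'E'
from bench import env
from h import *
for n in("scene","top"):
    cv2.imwrite(f"pics/{n}1.png",env.camera(n)[:,:,::-1])
s=env.get_state();print(s["position"].round(1),s["qpos"].round(2),(m2w(80,-92)-s["position"][:2]).round(1))
a=cv2.imread("pics/scene1.png")[100:384,60:440];cv2.imwrite("pics/scene1c.png",cv2.resize(a,None,fx=2,fy=2))
E
```

```text
[ 661.2 -136.2  104.7] [-0.06  0.73  0.35  1.58 -0.29  0.9   0.53] [ 3.6 -1.1]
```

View pics/scene1c.png

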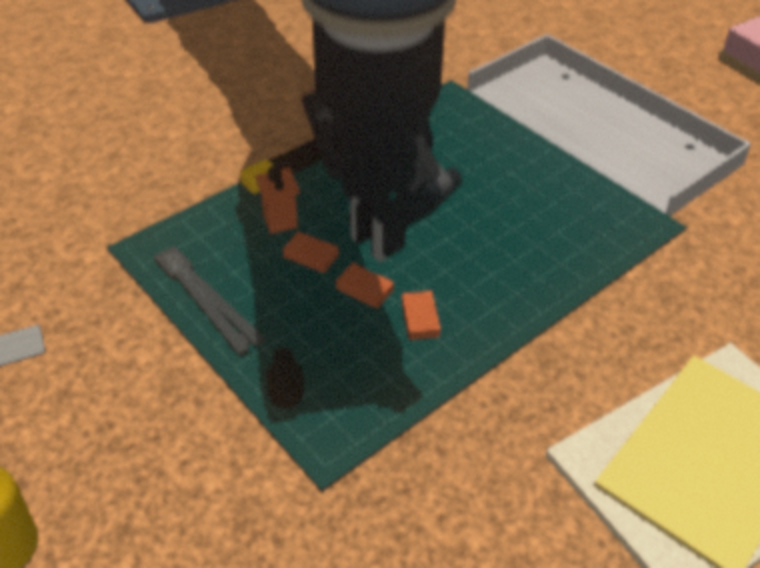

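>>> play_rows(plan=[[1.5,[0.2,0,-2.5],0],[1.5,[0.3,0,-5],0],[1.5,[0.3,0,-7],0],[1.5,[0.3,0,-8],0],[1.5,[0.3,0,-8],0],[1.5,[0.3,0,-8],0]])

```text
time: 3.2
position: [665.1, -136.3, 26.4]
orientation: [-0.05, 0.708, 0.05, 0.702]
contact_force: [0.5, -0.7, 0.5]
opening: 14.8
```

```bash
python3 - <<'E'
from bench import env
from h import *
s=env.get_state();Rm=R.from_quat(s["orientation"]).as_matrix()
print(s["position"].round(1),s["contact_force"].round(2),(m2w(80,-92)-s["position"][:2]).round(1),np.degrees(np.arctan2(Rm[1,2],Rm[0,2])))
E
```

```text
[ 665.1 -136.3   26.4] [ 0.47 -0.67  0.5 ] [-0.3 -1. ] 8.083606005895268
```

>>> play_rows(plan=[[1.5,[0,0,-1],0],[1.5,[0,0,-1.9],0],[1.5,[0,0,-1.9],0],[1.5,[-0.14,1,-1.95],0],[1.5,[-0.28,2,-1.95],0],[1.5,[-0.43,3,-1.95],0],[1.5,[-0.57,4,-1.95],0],[1.5,[-0.72,5,-1.95],0],[1.5,[-0.86,6,-1.95],0],[1.5,[-1.0,7,-1.95],0]])

```text
time: 4.2
position: [655.0, -65.3, 7.0]
orientation: [-0.05, 0.708, 0.05, 0.702]
contact_force: [0.5, 0.6, -0.4]
opening: 14.6
```

```bash
python3 - <<'E'
from bench import env
from h import *
for n in("scene","top"):
    a=env.camera(n)[:,:,::-1]
    a=a[100:340,100:420] if n=="scene" else a[60:300,60:380]
    cv2.imwrite(f"pics/{n}2.png",cv2.resize(a,None,fx=2,fy=2))
s=env.get_state();print(s["position"].round(1),s["contact_force"].round(2),w2m(s["position"][:2]))
E
```

```text
[655.  -63.7   6.8] [0.74 0.44 0.41] [ 80.77449054 -17.87093908]
```

View pics/scene2.png

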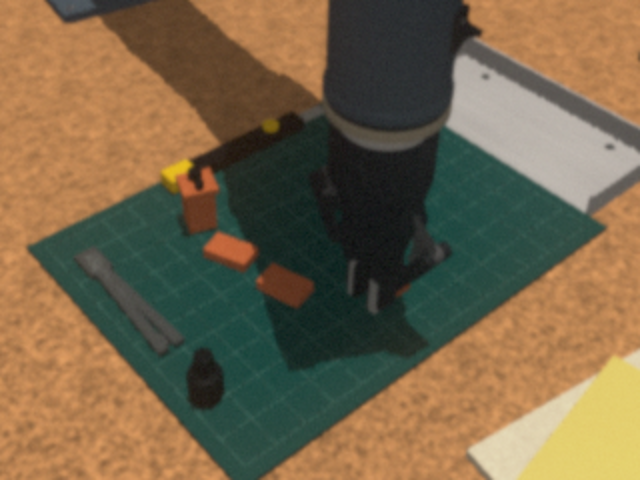

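View pics/top2.png

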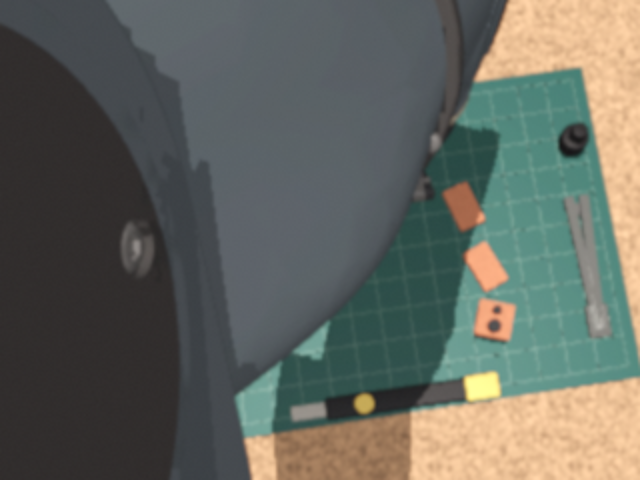

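The scene view shows the offcut just ahead of the fingertips at (403,288) and the chimney untouched. I'll measure how far the side linkage, at (448,252), sticks out before going near the chimney.

```bash
python3 - <<'E'
from bench import env
from h import *
ci=env.camera_info("scene");o=np.array(ci["xyz"])
for u,v in((448,252),(440,262),(420,285),(375,310),(352,292),(312,180)):
    d=ray(ci,100+u/2,100+v/2); n=np.append(EY,0); P0=np.append(m2w(80.8,-18),7)
    for off in (0,):
        P=o+d*((P0-o)@n)/(d@n); print((u,v),w2m(P[:2]).round(1)-[80.8,-18],P[2].round(1))
E
```

```text
(448, 252) [68.8  0. ] 109.0
(440, 262) [63.2  0. ] 95.1
(420, 285) [48.2  0. ] 60.0
(375, 310) [5.7 0. ] -2.8
(352, 292) [-21.6   0. ] -4.2
(312, 180) [-74.   0.] 81.3
```

>>> play_rows(plan=[[1.5,[-0.21,1.5,0],0],[1.5,[-0.43,3,0],0],[1.5,[-0.64,4.5,0],0],[1.5,[-0.86,6,0],0],[1.5,[-1.07,7.5,0],0],[1.5,[-1.29,9,0],0],[1.5,[-1.5,10.5,0],0],[1.5,[-1.72,12,0],0],[1.5,[-1.93,13.5,0],0],[1.5,[-2.15,15,0],0],[1.5,[-2.29,16,0],0],[1.5,[-2.43,17,0],0]])

```text
time: 5.5
position: [630.6, 107.1, 6.8]
orientation: [-0.05, 0.708, 0.051, 0.702]
contact_force: [0.8, 0.4, 1.4]
opening: 15.3
```

```bash
python3 - <<'E'
from bench import env
from h import *
for n in("scene",):
    a=env.camera(n)[:,:,::-1]
    a=a[80:320,120:440] 
    cv2.imwrite(f"pics/{n}3.png",cv2.resize(a,None,fx=2,fy=2))
s=env.get_state();print(s["position"].round(1),s["contact_force"].round(2),w2m(s["position"][:2]))
E
```

```text
[630.3 109.3   6.7] [-1.01  1.2  -0.35] [ 80.82139557 156.94512452]
```

View pics/scene3.png

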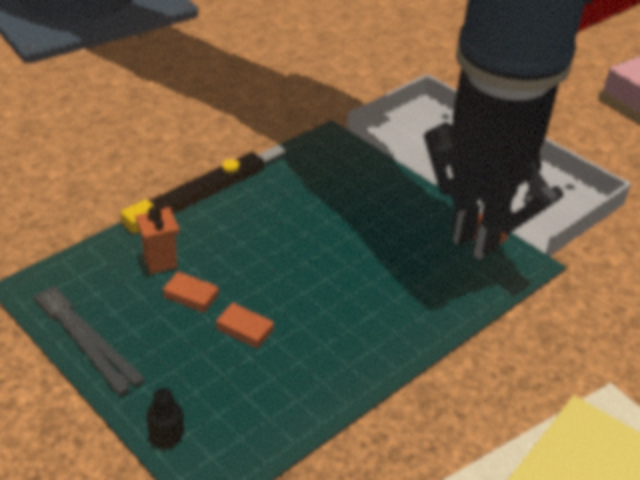

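>>> play_rows(plan=[[1.5,[-0.17,1.2,0],0],[1.5,[-0.34,2.4,0],0],[1.5,[-0.5,3.5,0],0],[1.5,[-0.66,4.6,0],0],[1.5,[-0.8,5.6,0],0],[1.5,[-0.93,6.5,0],0],[1.5,[-0.96,6.8,0],0],[1.5,[-0.96,6.8,0],0],[1.5,[-0.8,5.6,0],0],[1.5,[-0.8,5.6,2],0],[1.5,[-0.8,5.6,6],0],[1.5,[-0.8,5.6,10],0]])

```text
time: 6.75
position: [622.0, 162.7, 107.3]
orientation: [-0.05, 0.709, 0.051, 0.701]
contact_force: [0.1, 0.8, 0.4]
opening: 14.7
```

```bash
python3 - <<'E'
from bench import env
from h import *
for n in("scene",):
    a=env.camera(n)[:,:,::-1]
    a=a[80:320,120:440] 
    cv2.imwrite(f"pics/{n}4.png",cv2.resize(a,None,fx=2,fy=2))
s=env.get_state();print(s["position"].round(1),s["contact_force"].round(2),w2m(s["position"][:2]))
print("B start",(m2w(27.5,-103)-s["position"][:2]).round(1))
E
```

```text
[625.6 163.  114.5] [2.71 0.39 5.86] [ 83.8390536  210.74189915]
B start [ -11.3 -318.6]
```

View pics/scene4.png

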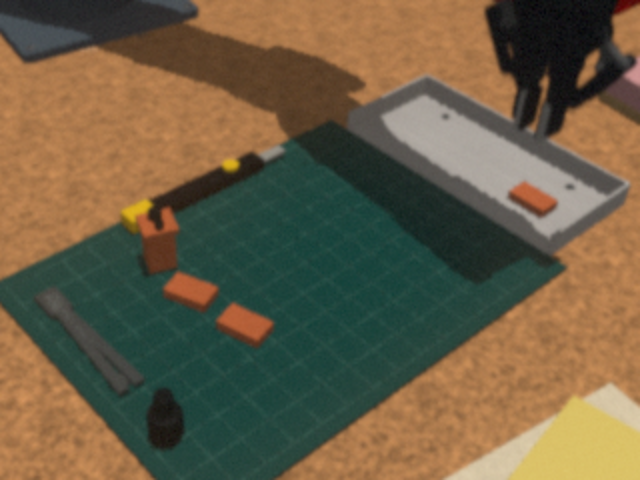

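>>> play_rows(plan=[[1.5,[-0.15,-4,0],0],[1.5,[-0.3,-8,0],0],[1.5,[-0.45,-12,0],0],[1.5,[-0.6,-16,0],0],[1.5,[-0.75,-20,0],0],[1.5,[-0.9,-24,0],0],[1.5,[-1.0,-28,0],0],[1.5,[-1.1,-31,0],0],[1.5,[-1.1,-31.9,-2],0],[1.5,[-1.1,-31.9,-5],0],[1.5,[-1.1,-31.9,-7],0],[1.5,[-1.1,-31.9,-8],0]])

```text
time: 8.0
position: [612.9, -157.6, 32.7]
orientation: [-0.048, 0.707, 0.051, 0.704]
contact_force: [0.0, -1.0, -0.3]
opening: 15.3
```

>>> play_rows(plan=[[1.5,[0,0,-0.5],0],[1.5,[0,0,-0.5],0]])

```text
time: 8.2
position: [612.4, -158.5, 27.4]
orientation: [-0.048, 0.707, 0.05, 0.704]
contact_force: [-0.4, -0.4, -0.1]
opening: 15.2
```

```bash
python3 - <<'E'
from bench import env
from h import *
s=env.get_state();Rm=R.from_quat(s["orientation"]).as_matrix()
print(s["position"].round(1),w2m(s["position"][:2]).round(1),(m2w(27.5,-102)-s["position"][:2]).round(1),np.degrees(np.arctan2(Rm[1,2],Rm[0,2])))
E
```

```text
[ 612.4 -158.5   27.4] [  25.1 -105.7] [1.8 4. ] 7.982921116746634
```

>>> play_rows(plan=[[1.5,[0.24,0.03,-1],0],[1.5,[0.24,0.03,-2.05],0],[1.5,[0.24,0.03,-2.05],0],[1.5,[0.1,1,-2.05],0],[1.5,[-0.05,2,-2.05],0],[1.5,[-0.2,3,-2.05],0],[1.5,[-0.35,4.1,-2.05],0],[1.5,[-0.53,5.4,-2.05],0],[1.5,[-0.74,6.9,-2.05],0],[1.5,[-0.95,8.4,-2.05],0],[1.5,[-1.17,9.9,-2.05],0],[1.5,[-1.38,11.4,-2.05],0]])

```text
time: 9.4
position: [598.3, -43.0, 6.9]
orientation: [-0.048, 0.707, 0.051, 0.704]
contact_force: [-0.1, -0.4, -0.3]
opening: 15.1
```

>>> play_rows(plan=[[1.5,[-0.21,1.5,0],0],[1.5,[-0.43,3,0],0],[1.5,[-0.64,4.5,0],0],[1.5,[-0.86,6,0],0],[1.5,[-1.07,7.5,0],0],[1.5,[-1.29,9,0],0],[1.5,[-1.5,10.5,0],0],[1.5,[-1.72,12,0],0],[1.5,[-1.86,13,0],0],[1.5,[-2.0,14,0],0]])

```text
time: 10.4
position: [578.2, 97.8, 6.9]
orientation: [-0.048, 0.707, 0.051, 0.704]
contact_force: [-0.6, 0.2, -0.1]
opening: 14.8
```

```bash
python3 - <<'E'
from bench import env
from h import *
for n in("scene",):
    a=env.camera(n)[:,:,::-1]
    a=a[80:320,120:440] 
    cv2.imwrite(f"pics/{n}5.png",cv2.resize(a,None,fx=2,fy=2))
s=env.get_state();print(s["position"].round(1),s["contact_force"].round(2),w2m(s["position"][:2]))
E
```

```text
[577.9  99.9   6.8] [0.29 1.49 0.45] [ 27.65004856 155.06116268]
```

View pics/scene5.png

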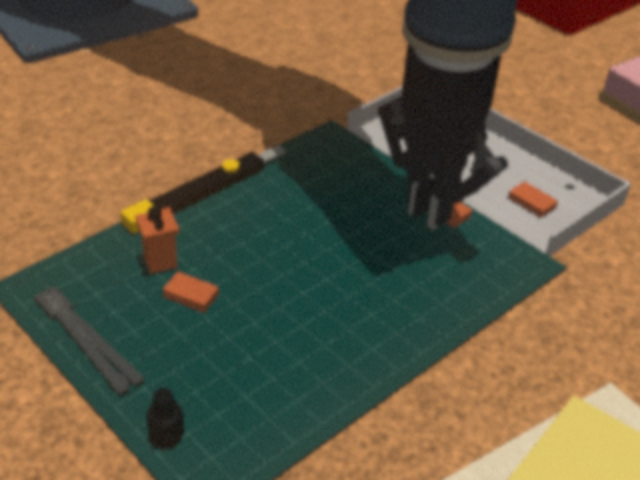

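Offcut B is ahead of the fingers at the mouth, at (458,213), and A rests in the tray at (533,198).

>>> play_rows(plan=[[1.5,[-0.17,1.2,0],0],[1.5,[-0.34,2.4,0],0],[1.5,[-0.5,3.5,0],0],[1.5,[-0.66,4.6,0],0],[1.5,[-0.8,5.6,0],0],[1.5,[-0.93,6.5,0],0],[1.5,[-0.97,6.9,0],0],[1.5,[-0.97,6.9,0],0],[1.5,[-0.8,5.6,0],0],[1.5,[-0.8,5.6,2],0],[1.5,[-0.8,5.6,6],0],[1.5,[-0.8,5.6,10],0]])

```text
time: 11.65
position: [569.7, 153.3, 107.5]
orientation: [-0.048, 0.708, 0.05, 0.703]
contact_force: [0.8, 0.6, 0.2]
opening: 15.0
```

```bash
python3 - <<'E'
from bench import env
from h import *
for n in("scene",):
    f=env.camera(n); a=f[:,:,::-1]
    a=a[80:320,120:440] 
    cv2.imwrite(f"pics/{n}6.png",cv2.resize(a,None,fx=2,fy=2))
    ci=env.camera_info(n)
    for z in (12,14):
      for c in blobs(f[:320],(0,120,120),(14,255,255),40):
        m=c[:,0].mean(0)
        if not(160<m[0]<420 and 150<m[1]): continue
        pts=np.array([to_plane(ci,u,v,z) for u,v in c[:,0]],np.float32)
        rr=cv2.minAreaRect(pts);print(z,m.round(),w2m(rr[0]).round(1),np.round(rr[0],1),np.round(rr[1],1),round(rr[2],1))
s=env.get_state();print(s["position"].round(1),s["qpos"].round(2),w2m(s["position"][:2]))
E
```

```text
12 [215. 224.] [-32.5 -73.7] [ 550.7 -135. ] [40.6 25.3] 29.1
12 [198. 192.] [-120.8  -46.2] [ 459.5 -120.3] [32.9 32.5] 80.4
12 [378. 173.] [ 52.5 249.2] [589.1 196.7] [81.2 23.8] 8.2
12 [417. 215.] [112.4 367.8] [631.7 322.5] [306.6 968.9] 30.7
14 [215. 224.] [-30.8 -74.8] [ 552.6 -136. ] [40.5 25.2] 29.1
14 [198. 192.] [-118.7  -47.5] [ 461.7 -121.3] [32.7 32.4] 80.4
14 [378. 173.] [ 53.9 246.9] [590.9 194.5] [80.9 23.8] 8.2
14 [417. 215.] [113.6 365. ] [633.2 319.9] [305.5 965.3] 30.7
[573.  153.6 114.1] [-0.63  0.63  0.46  1.81 -0.39  0.79  0.17] [ 30.42369844 208.90733717]
```

View pics/scene6.png

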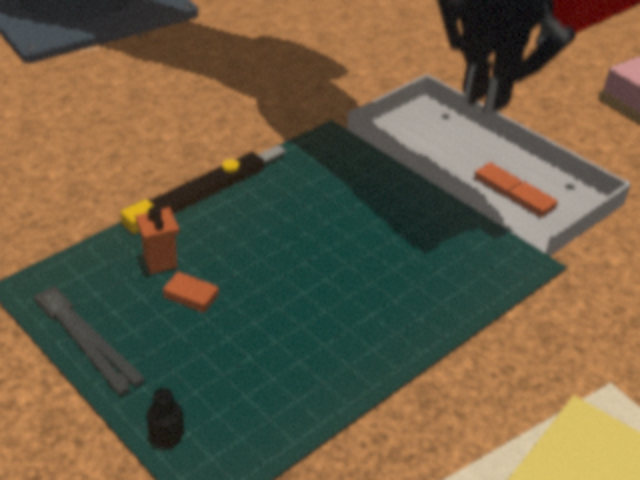

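Both offcuts are well inside the tray, at (497,180) and (533,198), about 49 mm past the mouth. For the last one I'll turn the jaws 90° so the side linkages stay clear of the chimney.

>>> play_rows(plan=[[0,[-0.1,-3,0],7.5],[0,[-0.3,-6,0],15],[0,[-0.4,-9,0],22.5],[0,[-0.5,-12,0],30],[0,[-0.7,-15,0],37.5],[0,[-0.8,-18,0],45],[0,[-1,-21,0],52.5],[0,[-1.1,-24,0],60],[0,[-1.2,-27,0],67.5],[0,[-1.4,-30,0],75],[0,[-1.5,-32,0],82.5],[0,[-1.6,-33,0],90]])

```text
time: 12.9
position: [555.6, -181.2, 113.9]
orientation: [-0.532, 0.466, 0.535, 0.463]
contact_force: [0.2, -0.8, -0.5]
opening: 0.2
```

>>> play_rows(plan=[[0,[0,0,-1],0],[0,[0,0,-1.5],0],[0,[0,0,-1.5],0]])

```text
time: 13.2
position: [554.6, -180.7, 97.6]
orientation: [-0.531, 0.467, 0.535, 0.463]
contact_force: [0.5, 0.2, -0.8]
opening: -0.2
```

```bash
python3 - <<'E'
from bench import env
from h import *
a=env.camera("scene")[80:320,100:420,::-1];cv2.imwrite("pics/scene7.png",cv2.resize(a,None,fx=2,fy=2))
s=env.get_state();Rm=R.from_quat(s["orientation"]).as_matrix()
print(s["position"].round(1),s["qpos"].round(2),s["opening"],w2m(s["position"][:2]).round(1),(m2w(-32,-116)-s["position"][:2]).round(1),np.degrees(np.arctan2(Rm[1,2],Rm[0,2])))
E
```

```text
[ 555.1 -180.3   98.1] [ 0.25  0.59 -0.03  1.83  0.03  0.73  1.92] 0.07656999689817338 [ -34.6 -119.1] [2.1 3.5] 97.86787392837027
```

View pics/scene7.png

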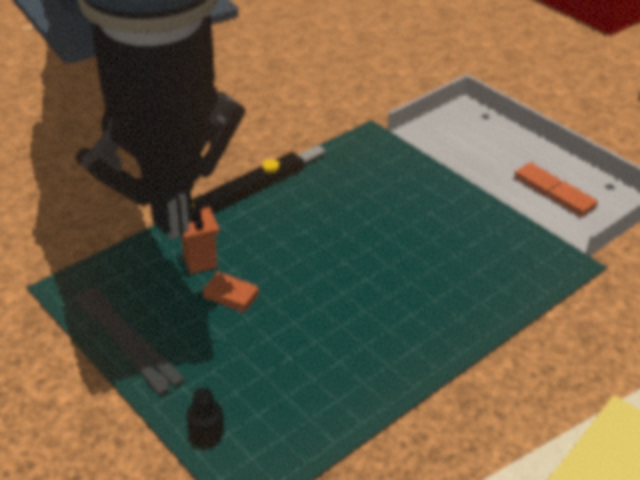

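The jaws now open along the lane. The chimney at (200,240) and offcut C at (230,291) are undisturbed. Descending behind C.

>>> play_rows(plan=[[0,[0.22,0.3,-2],0.3],[0,[0.22,0.3,-4],0.3],[0,[0.22,0.3,-6],0.3],[0,[0.22,0.3,-7],0.3],[0,[0.22,0.3,-7],0.3],[0,[0.22,0.3,-7],0.3]])

```text
time: 13.85
position: [557.7, -177.0, 28.6]
orientation: [-0.532, 0.465, 0.536, 0.462]
contact_force: [0.5, 0.7, 0.0]
opening: -0.2
```

```bash
python3 - <<'E'
from bench import env
from h import *
a=env.camera("scene")[80:320,100:420,::-1];cv2.imwrite("pics/scene8.png",cv2.resize(a,None,fx=2,fy=2))
s=env.get_state()
print(s["position"].round(1),s["contact_force"].round(1),w2m(s["position"][:2]).round(1))
E
```

```text
[ 558.  -177.2   29. ] [-0.1 -0.3 -0.1] [ -31.4 -116.4]
```

View pics/scene8.png

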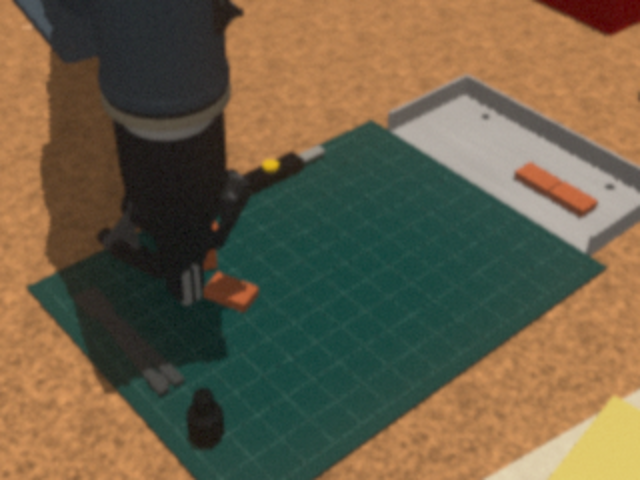

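>>> play_rows(plan=[[0,[0,0,-1.2],0],[0,[0,0,-2.2],0],[0,[0,0,-2.2],0],[0,[-0.1,0.7,-2.2],0],[0,[-0.2,1.4,-2.2],0],[0,[-0.3,2.1,-2.2],0],[0,[-0.4,2.8,-2.2],0],[0,[-0.5,3.5,-2.2],0],[0,[-0.6,4.2,-2.2],0],[0,[-0.7,5,-2.2],0],[0,[-0.83,5.8,-2.2],0]])

```text
time: 15.0
position: [549.7, -118.6, 7.0]
orientation: [-0.533, 0.464, 0.536, 0.462]
contact_force: [-0.0, 0.0, 0.7]
opening: -0.0
```

```bash
python3 - <<'E'
from bench import env
from h import *
a=env.camera("scene")[80:320,100:420,::-1];cv2.imwrite("pics/scene9.png",cv2.resize(a,None,fx=2,fy=2))
s=env.get_state()
print(s["position"].round(1),s["contact_force"].round(1),w2m(s["position"][:2]).round(1))
E
```

```text
[ 549.4 -116.8    6.9] [-0.7  1.1  1. ] [-31.2 -55.4]
```

View pics/scene9.png

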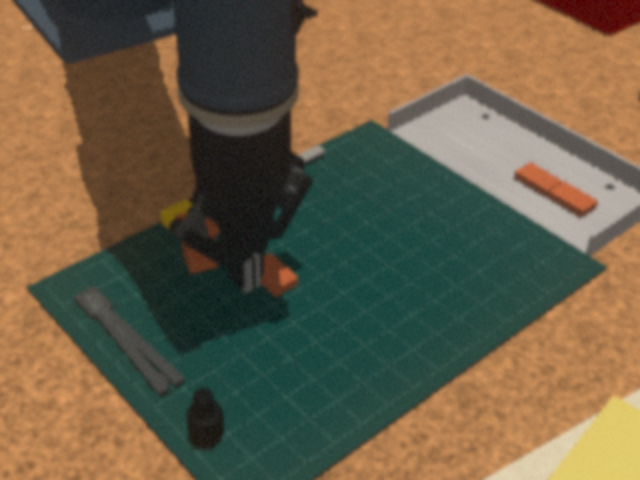

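C is moving ahead of the fingertip, at (280,275), and the chimney at (200,255) is in place. Continuing the sweep.

>>> play_rows(plan=[[0,[-0.14,1,0],0],[0,[-0.29,2,0],0],[0,[-0.43,3,0],0],[0,[-0.57,4,0],0],[0,[-0.72,5,0],0],[0,[-0.86,6,0],0],[0,[-1.0,7,0],0],[0,[-1.14,8,0],0],[0,[-1.29,9,0],0],[0,[-1.43,10,0],0],[0,[-1.57,11,0],0],[0,[-1.72,12,0],0]])

```text
time: 16.25
position: [532.1, 4.0, 6.9]
orientation: [-0.533, 0.464, 0.537, 0.462]
contact_force: [0.3, 0.4, 0.3]
opening: 0.1
```

```bash
python3 - <<'E'
from bench import env
from h import *
a=env.camera("scene")[80:320,120:440,::-1];cv2.imwrite("pics/scene10.png",cv2.resize(a,None,fx=2,fy=2))
s=env.get_state()
print(s["position"].round(1),s["contact_force"].round(1),w2m(s["position"][:2]).round(1))
E
```

```text
[531.9   6.2   6.9] [-1.2  2.2  0.7] [-31.2  68.8]
```

View pics/scene10.png

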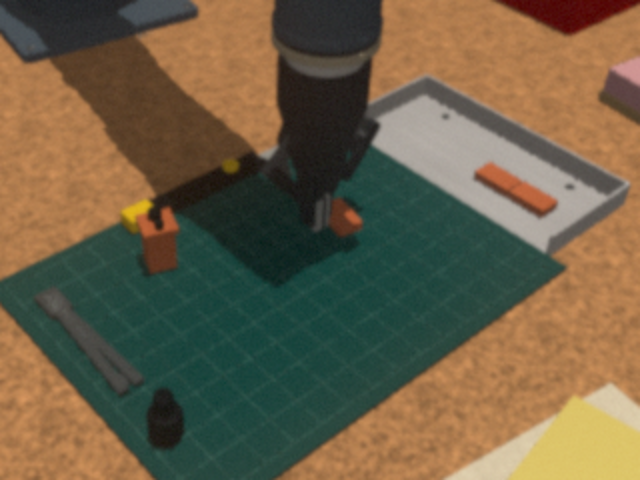

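C is still squarely ahead, at (347,217). Continuing.

>>> play_rows(plan=[[0,[-0.14,1,0],0],[0,[-0.29,2,0],0],[0,[-0.43,3,0],0],[0,[-0.57,4,0],0],[0,[-0.72,5,0],0],[0,[-0.86,6,0],0],[0,[-1.0,7,0],0],[0,[-1.14,8,0],0],[0,[-1.29,9,0],0],[0,[-1.36,9.5,0],0]])

```text
time: 17.3
position: [518.1, 102.6, 6.9]
orientation: [-0.533, 0.463, 0.538, 0.461]
contact_force: [-0.3, -0.6, 0.7]
opening: -0.1
```

```bash
python3 - <<'E'
from bench import env
from h import *
a=env.camera("scene")[80:320,120:440,::-1];cv2.imwrite("pics/scene11.png",cv2.resize(a,None,fx=2,fy=2))
s=env.get_state()
print(s["position"].round(1),s["contact_force"].round(1),w2m(s["position"][:2]).round(1))
E
```

```text
[518.  103.1   6.9] [-1.   1.8  0.1] [-31.2 166.7]
```

View pics/scene11.png

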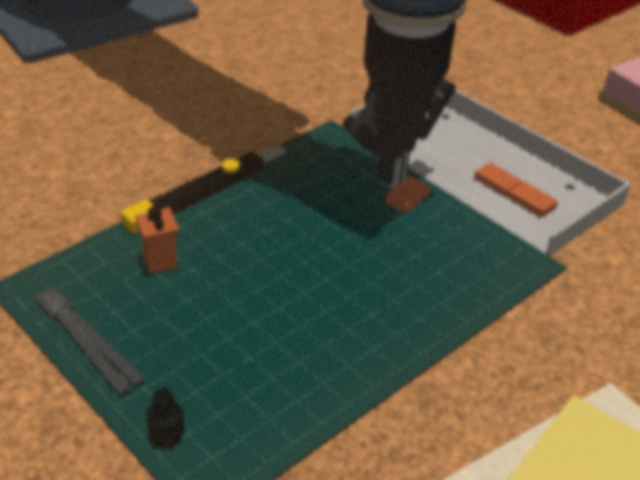

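C has turned and slid sideways at (407,195), so I'll measure it before going on.

```bash
python3 - <<'E'
from bench import env
from h import *
ci=env.camera_info("scene")
f=cv2.imread("pics/scene11.png")[:,:,::-1].copy()
for c in blobs(f,(0,100,60),(14,255,255),200):
    m=c[:,0].mean(0)
    if not(350<m[0]<600 and 140<m[1]<240): continue
    pts=np.array([to_plane(ci,120+(u-.5)/2,80+(v-.5)/2,14) for u,v in c[:,0]],np.float32)
    rr=cv2.minAreaRect(pts);print(m.round(),w2m(rr[0]).round(1),np.round(rr[0],1),np.round(rr[1],1),round(rr[2]-8.15,1))
    print([w2m(p).round(1) for p in cv2.boxPoints(rr)])
cv2.imwrite("pics/z11.png",cv2.resize(f[100:260,330:500,::-1],None,fx=3.5,fy=3.5))
E
```

```text
[407. 194.] [ -4.  158.8] [546.   99.1] [29.8 49.8] 7.6
[array([-22.1, 181.5]), array([-15.5, 132.1]), array([ 14., 136.]), array([  7.4, 185.4])]
[516. 189.] [ 54.7 243.9] [592.1 191.7] [83.9 31.7] 1.2
[array([ 12.5, 258.9]), array([ 13.1, 227.2]), array([ 97. , 228.9]), array([ 96.3, 260.6])]
```

View pics/z11.png

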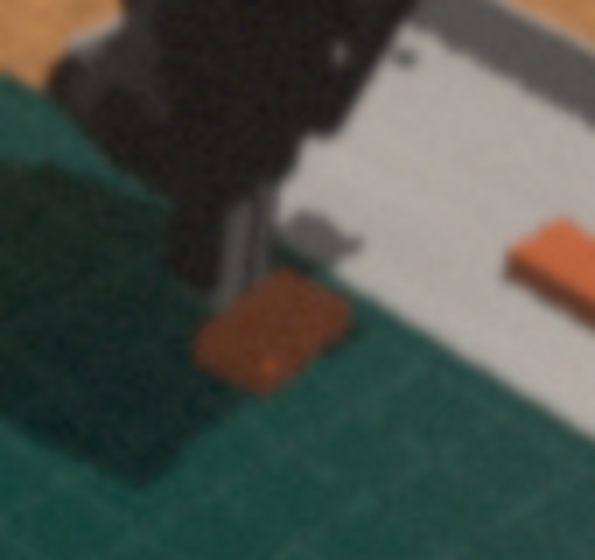

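C has slipped round to the +x side of the finger, at mat (−6,160), and lies lengthwise along the lane. I'll lift, go back behind it with the jaws across, and push on its end face.

>>> play_rows(plan=[[0,[-0.6,-0.1,0],0],[0,[-1,-0.15,0],0],[0,[-1,-0.15,2],0],[0,[-1,-0.15,6],0],[0,[-1,-0.15,8],0],[0,[-1,-1,8],-8],[0,[-1,-3,8],-16],[0,[-1,-5,8],-24],[0,[-1,-5,8],-32],[0,[-1,-5,8],-40],[0,[-1,-5,8],-48],[0,[-1,-5,8],-48]])

```text
time: 18.55
position: [507.5, 52.6, 86.8]
orientation: [-0.298, 0.64, 0.303, 0.64]
contact_force: [-0.2, 1.1, -0.9]
opening: 0.2
```

```bash
python3 - <<'E'
from bench import env
from h import *
ci=env.camera_info("scene")
f=env.camera("scene")[80:320,120:440]
cv2.imwrite("pics/scene12.png",cv2.resize(f[:,:,::-1],None,fx=2,fy=2))
for c in blobs(f.copy(),(0,100,60),(14,255,255),50):
    m=c[:,0].mean(0)
    if not(165<m[0]<300 and 60<m[1]<120): continue
    pts=np.array([to_plane(ci,120+u,80+v,14) for u,v in c[:,0]],np.float32)
    rr=cv2.minAreaRect(pts);print(m.round(),w2m(rr[0]).round(1),np.round(rr[0],1),np.round(rr[1],1),round(rr[2]-8.15,1))
    print([w2m(p).round(1) for p in cv2.boxPoints(rr)])
s=env.get_state();Rm=R.from_quat(s["orientation"]).as_matrix()
print(s["position"].round(1),w2m(s["position"][:2]).round(1),np.degrees(np.arctan2(Rm[1,2],Rm[0,2])),(m2w(-6,105)-s["position"][:2]).round(1))
E
```

```text
[204.  97.] [ -3.4 159.6] [546.5 100. ] [28.8 51.7] 14.4
[array([-23.7, 181. ]), array([-10.9, 131. ]), array([ 17. , 138.1]), array([  4.2, 188.2])]
[258.  94.] [ 54.5 243.8] [591.9 191.6] [83.5 31.2] 0.8
[array([ 12.5, 258.8]), array([ 12.9, 227.6]), array([ 96.5, 228.8]), array([ 96.1, 260. ])]
[256. 116.] [ 11.5 257. ] [547.5 198.5] [284.5 824. ] 32.8
[array([-331.4,  526. ]), array([ 115.4, -166.4]), array([354.5, -12.1]), array([-92.3, 680.3])]
[507.5  52.7  86.8] [-48.7 118.3] 50.60570232098928 [44.1 -7.1]
```

View pics/scene12.png

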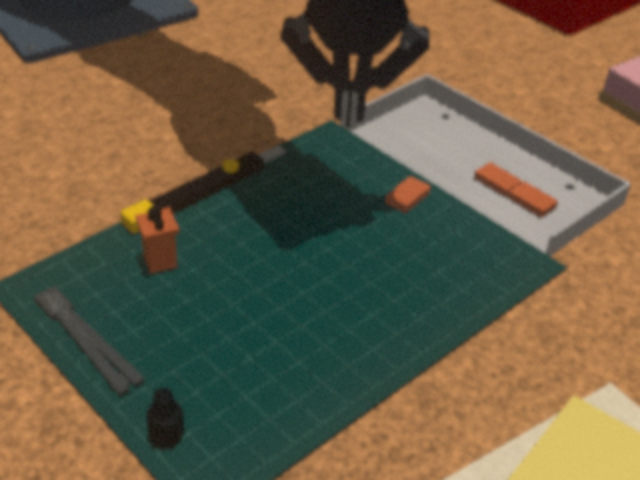

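>>> play_rows(plan=[[0.8,[1,-0.3,0],-8],[0.8,[2,-0.5,0],-16],[0.8,[3,-0.7,0],-24],[0.8,[4,-0.9,0],-32],[0.8,[4.4,-0.9,0],-40],[0.8,[4.4,-0.9,-2],-42.5],[0.8,[4.4,-0.9,-4],-42.5],[0.8,[4.4,-0.9,-6],-42.5],[0.8,[4.4,-0.9,-6],-42.5]])

```text
time: 19.5
position: [549.8, 43.5, 24.8]
orientation: [-0.049, 0.706, 0.053, 0.705]
contact_force: [-0.3, 0.1, 0.4]
opening: 7.9
```

```bash
python3 - <<'E'
from bench import env
from h import *
f=env.camera("scene")[80:320,120:440]
cv2.imwrite("pics/scene13.png",cv2.resize(f[:,:,::-1],None,fx=2,fy=2))
s=env.get_state();Rm=R.from_quat(s["orientation"]).as_matrix()
print(s["position"].round(1),w2m(s["position"][:2]).round(1),np.degrees(np.arctan2(Rm[1,2],Rm[0,2])))
E
```

```text
[550.6  43.4  26.1] [ -7.4 102.9] 8.236707021879521
```

View pics/scene13.png

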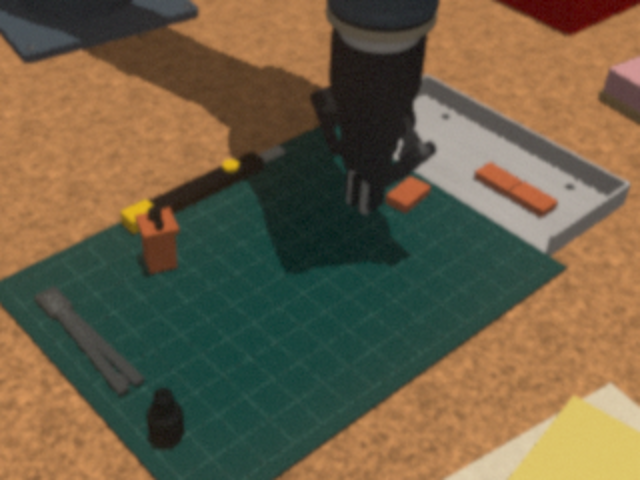

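>>> play_rows(plan=[[0.8,[0.05,0,-1],0],[0.8,[0.05,0,-1.9],0],[0.8,[0.05,0,-1.9],0],[0.8,[-0.09,1,-1.9],0],[0.8,[-0.23,2,-1.9],0],[0.8,[-0.38,3,-1.9],0],[0.8,[-0.48,3.7,-1.9],0],[0.8,[-0.58,4.4,-1.9],0],[0.8,[-0.68,5.1,-1.9],0],[0.8,[-0.78,5.8,-1.9],0]])

```text
time: 20.55
position: [542.7, 101.9, 7.1]
orientation: [-0.049, 0.705, 0.053, 0.705]
contact_force: [-0.4, 0.6, 1.0]
opening: 8.4
```

```bash
python3 - <<'E'
from bench import env
from h import *
f=env.camera("scene")[80:320,120:440]
cv2.imwrite("pics/scene14.png",cv2.resize(f[:,:,::-1],None,fx=2,fy=2))
s=env.get_state()
print(s["position"].round(1),w2m(s["position"][:2]).round(1),s["contact_force"].round(1))
E
```

```text
[542.5 103.4   7. ] [ -6.9 163.5] [0.  1.3 0.4]
```

View pics/scene14.png

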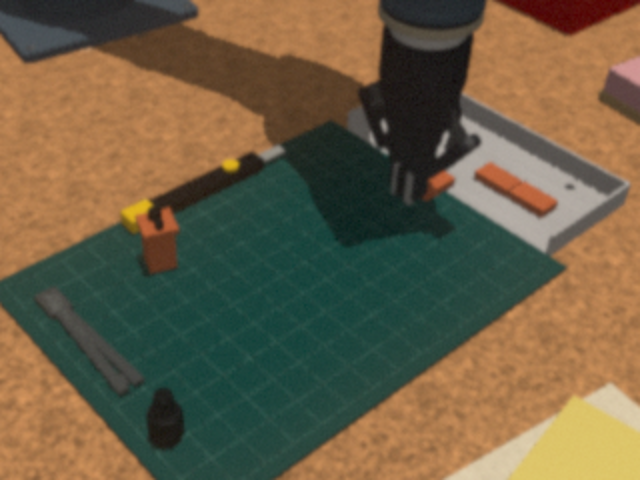

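C is lined up end-on and passing over the mouth, at (437,186). Finishing the push, then backing off.

>>> play_rows(plan=[[0.8,[-0.14,1,0],0],[0.8,[-0.29,2,0],0],[0.8,[-0.43,3,0],0],[0.8,[-0.55,3.8,0],0],[0.8,[-0.66,4.6,0],0],[0.8,[-0.74,5.2,0],0],[0.8,[-0.76,5.3,0],0],[0.8,[-0.6,4.1,0],0],[0.8,[-0.57,4,1],0],[0.8,[-0.57,4,4],0],[0.8,[-0.57,4,8],0],[0.8,[-0.57,4,12],0]])

```text
time: 21.8
position: [536.5, 141.8, 128.8]
orientation: [-0.048, 0.706, 0.053, 0.705]
contact_force: [1.0, 0.6, -0.4]
opening: 8.4
```

>>> play_rows(plan=[[0.8,[0,0,3],0],[0.8,[0,0,6],0],[0.8,[0,0,6],0],[0.8,[0,0,6],0],[0.8,[0,0,6],0]])

```text
time: 22.3
position: [536.0, 141.2, 188.3]
orientation: [-0.048, 0.706, 0.052, 0.705]
contact_force: [0.2, -0.0, -0.4]
opening: 8.1
```

```bash
python3 - <<'E'
from bench import env
from h import *
ci=env.camera_info("scene")
f=env.camera("scene")[80:320,120:440]
cv2.imwrite("pics/scene15.png",cv2.resize(f[:,:,::-1],None,fx=2,fy=2))
for c in blobs(f.copy(),(0,120,120),(14,255,255),40):
    m=c[:,0].mean(0)
    if not(60<m[0]<300 and 60<m[1]<160): continue
    pts=np.array([to_plane(ci,120+u,80+v,12) for u,v in c[:,0]],np.float32)
    rr=cv2.minAreaRect(pts)
    if max(rr[1])<150: print(m.round(),w2m(rr[0]).round(1),np.round(rr[1],1),round(rr[2]-8.15,1))
s=env.get_state();print(s["time"],s["position"])
E
```

```text
[ 78. 112.] [-120.8  -46.2] [32.5 32.7] 71.5
[251.  89.] [ 39.2 248.4] [107.8  38.8] -0.2
22.35 [535.91480571 141.28201326 188.05327575]
```

View pics/scene15.png

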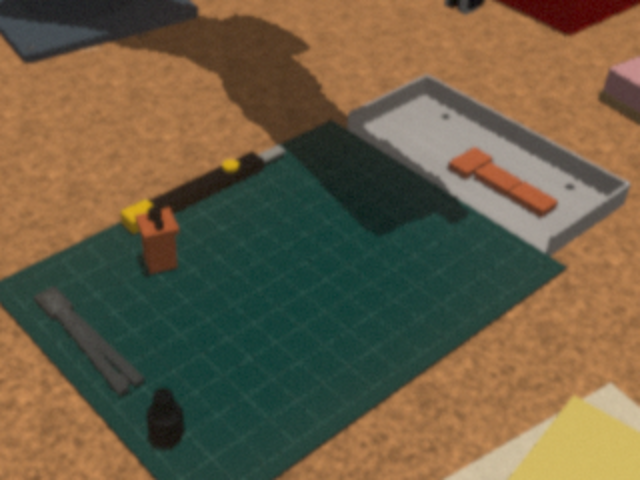

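All three offcuts lie flat in the tray at (470,162), (495,180) and (533,200), and the mat is clear of them. One more check that the other items haven't moved, comparing against the first picture, then I'll hand in.

```bash
python3 - <<'E'
from bench import env
from h import *
a=cv2.imread("pics/scene0.png");b=env.camera("scene")[:,:,::-1].copy()
for n,(u0,v0,u1,v1) in dict(chimney=(183,178,215,222),tweezers=(132,218,195,280),dropper=(188,270,216,308),knife=(176,150,265,196)).items():
    p=a[v0:v1,u0:u1];q=b[v0-6:v1+6,u0-6:u1+6]
    r=cv2.matchTemplate(q,p,cv2.TM_CCOEFF_NORMED);_,m,_,l=cv2.minMaxLoc(r);print(n,round(m,3),l[0]-6,l[1]-6)
print(env.sign_off())
E
```

```text
chimney 0.915 0 0
tweezers 0.993 0 0
dropper 0.961 0 0
knife 0.995 0 0
the job is handed in; nothing more can be done
None
```

All three offcuts are in the tray, and I handed the job in at about 22 s of the 64 s limit. No verdict is reported on hand-in.

**Sweeping:** The first two went straight down their lanes with the jaws set across them. For the third, next to the chimney, I turned the jaws 90° for clearance. It slipped around the finger just before the mouth, so I lifted the empty gripper, went back behind it and pushed it in end-on. Nothing was picked up.

**Last checks:**
- **Offcuts:** In the final picture they lie flat, side by side. As a group their centre is about 48 mm past the mouth (18 mm needed). I did not measure the third one on its own.
- **Other items:** Matched against the first picture, the chimney, tweezers, dropper bottle and knife all show 0 pixels of shift. The chimney's match score was the lowest, at 0.915.
- **Forces:** The contact readings I took stayed below about 7 N. I only read them between moves.

No final check failed or disagreed.

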